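# Gauge the ferrite core, then hold the sprung clamp jaw open for it

## Robot

A 6-joint arm with a two-finger parallel gripper is mounted at the origin on the work surface. World frame = base frame: x ahead of the robot, y to its left, z up, the work surface at z = 0. Lengths are in m, angles in rad, forces in N, time in s.
With the tool pointing down it reaches from about 0.25 to 0.8 m from the base axis. Payload 3.9 kg.
Tool frame: the origin (TCP) lies at the very end of the fingers, on their centre line; the grasp point (between the pads) lies arm.tcp_to_grasp behind it (arm.tcp_to_grasp is the distance from the TCP to the grasp point, in m); z points along the fingers, y is the direction in which the jaws open and shut (so a half turn about z gives the same grasp; the last joint's range is limited). The gripper opens to 85 mm and grips with 20 to 120 N. Pads are 22 mm wide; open, the fingers measure 114 mm over their backs; the gripper's body (76 mm by 85 mm) begins 54 mm behind the grasp point. The pads swing forward as they close: fully open they stand 13 mm farther back than shut.
Start: joints at [-1.208, 0.26, -0.138, 1.173, 0, 1.571], TCP at [0.186, -0.491, 0.231] pointing down, gripper open.
Joint ranges: [-2.78, 2.78], [-0.83, 1.72], [-1.28, 1.37], [-1.9, 2.12], [-1.57, 1.48], [-3.14, 3.14]. Speed limits (rad/s): [2.57, 2.57, 3.14, 3.14, 3.14, 3.14].

## Interface

Orientations are given as a unit quaternion [x, y, z, w].
In Python, from rig import arm gives the robot as it stands.
- The arm moves only by the tool carry_out, never from a script. Its arguments are lists of equal length, an entry for each row: "angular": the turn, a rotation vector about the tool's x, y, z in rad, a list of three; "translation": the shift along the tool's x, y, z in cm, a list of three; "grip": the closure in counts, from 0 (fully open) to 255 (shut). A call has 1 to 10 rows; each row shifts and turns the commanded pose from where the row before left it, along the tool's axes as they then stand; what a row does not reach is not made up. A row lasts 1/10 s, in which the tool goes at most 50 mm and 8.59 degrees, less where a joint would pass 70% of its speed; a pose out of reach is approached as far as the arm can. A call with a gripper value outside its range is refused whole. The fingers move at their own pace and stop on an object; "grip_force" is the grip in N (left out, the last holds). Time passes only in rows, so rows that do not move let the fingers close. It gives the time, the measured TCP pose, the force and the opening at its end, in the units of the state.
- arm.sense(): the state, without advancing time (a new reading comes with each control period).
- arm.snapshot(name): name is "side" or "top"; returns a dict with "pixels" (420x560x3 uint8, blue, green, red), "fx", "fy", "cx", "cy" (pixels), "k1" (the pictures are not rectified: a ray, as slopes to the right and down, at radius r is drawn at 1 + k1 r^2 times it, then the intrinsics apply), "R" (3x3) and "t" (3): a world point X has camera coordinates R X + t. Camera axes: x right, y down, z forward; pixel columns grow to the right and rows downward; lengths in m; the calibration is good to about 2 mm. A picture is of the moment at which its call begins. There is no depth.
- arm.job_done(): hands the job in, once; it reports no verdict.
The state is a dict: "t": time; "joint_positions": joint angles; "qd": joint speeds; "effort": joint torques, N m; "position": TCP position; "tool_rot": TCP orientation; "ft_force": force on the tool from outside, world axes, zero at the start; "wrist_torque": the same for the moment, N m; "grip_width": opening from 0.0 (shut) to 1.0 (fully open).
Only numpy, scipy, OpenCV 4.12 (cv2) and the standard library are available. Lean on these libraries where they do the work, as an engineer would, in place of code of your own. Each camera call takes 0.05 s, during which the arm holds its last target. There are 200 camera calls.

## Task

Press the height gauge's plunger gently down until its foot rests on the ferrite core standing beneath it, then let the plunger spring back up. Next pull the spring-loaded jaw of the clamp open until its pointers stand at the line for that core's height (the line they reach first for the shortest of the three cores, the second for the middle one, the third for the tallest), and finish while still holding the jaw there with the gripper, against its spring, so that I can drop the core in. Leave the cores and the other things on the bench where they are.

Things in the scene. Friction and masses are not known exactly. Their poses are not given: they have to be found in the camera images.
- gauge: height gauge, fixed: grey base plate 120 x 170 x 12 mm (x -50 to +70, y +-85 mm), column 24 mm thick at x = +50, arm from the column (30 mm wide, 93 to 115 mm high) that carries the vertical plunger. Origin: on the plunger's axis at the bench surface; z up. Cores stand on the plate: one beneath the foot, one each at y = -55 and +55 mm; which is where varies
- nest (a point): point on the upper face of the gauge's base plate, on the plunger's axis, 12 mm above the bench: the core that stands here is the one to be measured
- reading (a joint): gauge reading, m: height of the underside of the foot above the base plate. 0.06 = fully up, where its spring holds it; with the foot resting on a core it reads that core's height (0.012, 0.026 or 0.040). Press the knob down to lower it: the spring pushes up with 2.4 N at the top, 5.3 N at 0.012 (60 N/m).
- plunger: the gauge's plunger: steel rod with a foot (disc 16 mm across, 6 mm thick) below; it carries the knob. Its origin is on its axis, 12 mm below the underside of the foot
- knob_top (a point): middle of the flat top of the plunger's knob, which is black, round, 28 mm across and 18 mm high; 124 mm above the foot's underside, so 196 mm above the bench when up (the gauge's highest point). It moves with the foot; once the foot has landed it gives up to 12 mm more on a cushion spring (starts to give at 7 N, 13 N at 12 mm), then it is solid
- core_short: shortest ferrite core: dark grey disc 30 mm across, 12 mm high, lying flat on the gauge's plate. Origin: middle of its underside
- core_middle: middle ferrite core: like the short one but 26 mm high
- core_tall: tallest ferrite core: like the short one but 40 mm high
- clamp: clamp, fixed to the bench: aluminium bed 220 mm (along x) x 110 mm x 18 mm, fixed steel jaw at its +x end (x 45 to 75 mm, 60 mm wide, top 42 mm above the bench), low steel end stop at x = -103 mm (top at 38 mm). Origin: middle of the underside, z up. The sliding jaw opens along the clamp's own -x, towards the robot's side.
- opening (a joint): opening of the sliding jaw, m: 0 = shut, where its spring holds it; grows as it is pulled along the clamp's -x; end of travel 0.06. The pointers stand at the first line at 0.017, the second at 0.031, the third at 0.045 (core height plus 5 mm). Spring 130 N/m: 5.9 N shut, 8.1, 9.9 and 11.7 N at the three lines. Let go, it shuts.
- jaw: sliding steel jaw with an upright black handle: slab 14 mm thick (along the clamp's x), 30 mm wide (along y), top 86 mm above the bench, free from 31 mm up (from 39 mm to its +x side on, the jaw block is 42 mm high). The origin coincides with the clamp's while shut and moves with the jaw
- handle_top (a point): middle of the top of the jaw's handle, 86 mm above the bench; with the jaw shut at x = -25 mm, y = 0 of the clamp
- pointer (a point): tip of the pointer on the +y side of the sliding jaw: a dark steel fin 3 mm wide, 20 mm above the bench (a like one on the -y side)
- line_first (a point): middle of the first black cross line on the bed, +y side (2 mm wide, 22 mm long; a like one on the -y side): the one nearest to the fixed jaw, for the shortest core
- line_second (a point): the second, middle line, for the middle core
- line_third (a point): the third line, farthest from the fixed jaw, for the tallest core
- screwdriver: bystander: screwdriver, 160 mm, lying between gauge and clamp
- spool: bystander: standing spool, 60 mm across, 42 mm high
- flux: bystander: small white bottle, 40 mm across, 85 mm high
- tray: bystander: grey divided tray 90 x 120 x 22 mm
- board: bystander: green circuit board 70 x 100 mm, lying flat
- meter: bystander: black multimeter 150 x 75 x 32 mm, lying flat
Not all that is in view belongs to the job. What is shaped like the gauge but blue or yellow is not meant.

How it is judged:
On the way, in this order (a step that is already met when the one before it is completed fails the run):
1. the gauge's foot is pressed onto the core beneath it (more than 0.5 N) (((contact force between plunger and core_short above 0.5 N and horizontal distance between core_short and nest below 0.012 m) or (contact force between plunger and core_middle above 0.5 N and horizontal distance between core_middle and nest below 0.012 m) or (contact force between plunger and core_tall above 0.5 N and horizontal distance between core_tall and nest below 0.012 m))), for 0.2 s.
2. the plunger has sprung back up (value of joint reading above 0.055 m), for 0.1 s.
At the end, for the whole second after the job is handed in: The clamp's jaw is held still within 4 mm of the line for the height of the core that stands under the gauge, by the gripper's fingers on its handle (more than 3 N); the gauge's plunger is up; all three cores stand upright within 12 mm of where they were (((horizontal distance between core_short and nest below 0.012 m and value of joint opening between 0.013 and 0.021 m) or (horizontal distance between core_middle and nest below 0.012 m and value of joint opening between 0.027 and 0.035 m) or (horizontal distance between core_tall and nest below 0.012 m and value of joint opening between 0.041 and 0.049 m)) and velocity of joint opening between -0.01 and 0.01 m/s and contact force between the fingers and jaw above 3 N and value of joint reading above 0.055 m and distance of each of core_short, core_middle, core_tall from where it was at the start of the episode below 0.012 m and angle between each of core_short, core_middle, core_tall's own z axis and vertical below 0.15 rad); the arm keeps its last pose, push and grip.
It fails at once if the gauge's foot squeezed a core with more than 40 N (contact force between plunger and core_short above 40 N or contact force between plunger and core_middle above 40 N or contact force between plunger and core_tall above 40 N).
It fails at once if another thing on the bench was pushed more than 30 mm (distance of any of screwdriver, spool, flux, tray, board, meter from where it was at the start of the episode above 0.03 m).
It also fails if it takes over 45 s, if anything falls off the work surface, if the arm or the gripper's body presses on something with over 40 N, if the wrist force passes 120 N, or if a joint passes its speed limit or range.

## Working session

There is one attempt and no reset: what is moved stays moved. The work goes in short steps, Python scripts to look and compute and a tool call to move; the robot and the scene stay as the last step left them, time stands still between calls to the robot, and variables do not carry over. Pictures are saved under pics/ and viewed, about 8 in all and at most 12, crops included, and the job is handed in when it is done.

Besides the shell and the picture viewer there is one more tool, called after "Request:" by a JSON object that holds its "op" and its "data". carry_out: Moves the arm, as the interface text tells. Its arguments: {"type":"object","properties":{"angular":{"type":"array"},"translation":{"type":"array"},"grip":{"type":"array"},"grip_force":{"type":"number"}},"required":["angular","translation","grip"]}

```bash
ls; mkdir -p pics; cat > h.py <<'E'
import numpy as np, cv2
from rig import arm
def save(s,name): cv2.imwrite('pics/'+name,s['pixels'])
def KD(s): return np.array([[s['fx'],0,s['cx']],[0,s['fy'],s['cy']],[0,0,1.]]),np.array([s['k1'],0,0,0,0.])
def ray(s,u,v):
    K,D=KD(s); p=cv2.undistortPoints(np.array([[[u,v]]],float),K,D)[0,0]
    R=np.array(s['R']);t=np.array(s['t']); return -R.T@t, R.T@np.array([p[0],p[1],1.])
def onz(s,u,v,z):
    o,d=ray(s,u,v); return o+d*(z-o[2])/d[2]
def proj(s,P):
    K,D=KD(s); return cv2.projectPoints(np.array(P,float).reshape(-1,1,3),cv2.Rodrigues(np.array(s['R']))[0],np.array(s['t'],float),K,D)[0][:,0]
E
python3 - <<'E'
from h import *
for n in('top','side'):
    s=arm.snapshot(n); save(s,n+'0.png'); print(n,s['fx'],s['k1'],-np.array(s['R']).T@np.array(s['t']))
print(arm.sense(),arm.tcp_to_grasp)
E
```

```text
pics
top 399.21433665639427 -0.08558022221949231 [ 0.41803605 -0.01358964  1.26225652]
side 413.53405654419157 0.028170924847827593 [0.22478905 0.61611867 0.95105777]
{'t': 0.1, 'joint_positions': array([-1.20798132e+00,  2.60576901e-01, -1.39247881e-01,  1.17265523e+00,
       -3.18330824e-05,  1.57079831e+00]), 'qd': array([ 1.02341751e-03, -4.61349034e-04,  2.97373793e-03,  1.38061944e-03,
        1.13290219e-03,  8.28904702e-05]), 'effort': array([-6.51065147e-05, -4.06506872e+01,  2.54528403e+01,  1.01112190e-02,
        3.70939051e-05, -1.34279787e-05]), 'position': array([ 0.18610499, -0.49026883,  0.23056687]), 'tool_rot': array([ 9.83590561e-01,  1.80413133e-01, -1.67536761e-04, -8.25158268e-04]), 'ft_force': array([-0.14406756, -0.13529357,  0.01408545]), 'wrist_torque': array([ 0.01242626, -0.00549169, -0.00706075]), 'grip_width': 1.0006215625418962} 0.0187
```

View pics/top0.png

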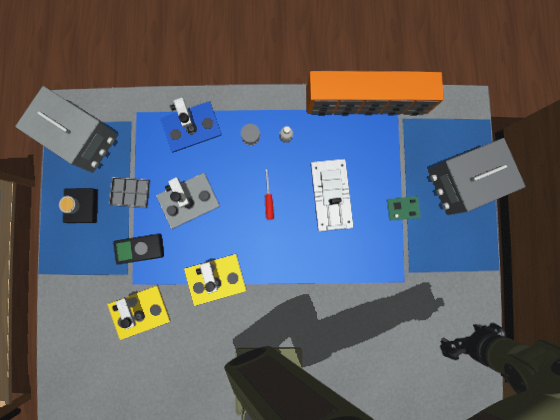

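View pics/side0.png

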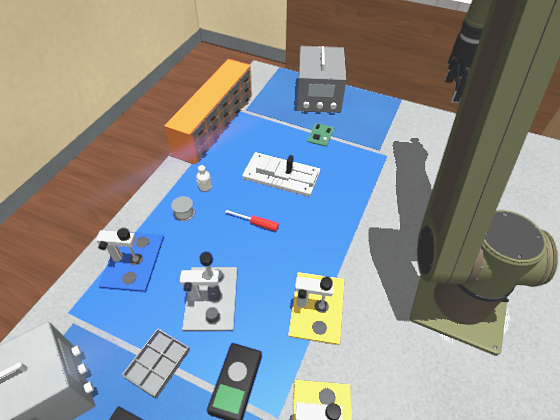

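The top view shows the grey gauge at about (187,200). Its look-alikes are the blue one at (192,127) and the yellow ones at (215,278) and (138,312). The clamp is at (332,195), with its black handle near (335,201). In the side view the grey gauge is at (208,290), with its knob at (206,259), and the handle is at (290,163). I choose the grey gauge and will check it in one crop.

```bash
python3 - <<'E'
from h import *
a=cv2.imread('pics/top0.png');b=cv2.imread('pics/side0.png')
def c(im,x,y,w,h,k): return cv2.resize(im[y:y+h,x:x+w],None,fx=k,fy=k,interpolation=cv2.INTER_CUBIC)
A=c(a,150,165,75,75,4);B=c(b,170,240,75,75,4) ;C=c(a,300,150,60,75,4);D=c(b,235,145,90,60,4)
B2=c(b,170,245,75,90,4)
o=np.zeros((600,800,3),np.uint8);o[:300,:300]=A;o[300:,:240]=C[:300];o[:360,310:610]=B2;o[360:600,310:670]=D
cv2.imwrite('pics/crop1.png',o)
E
```

```text
(no output)
```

View pics/crop1.png

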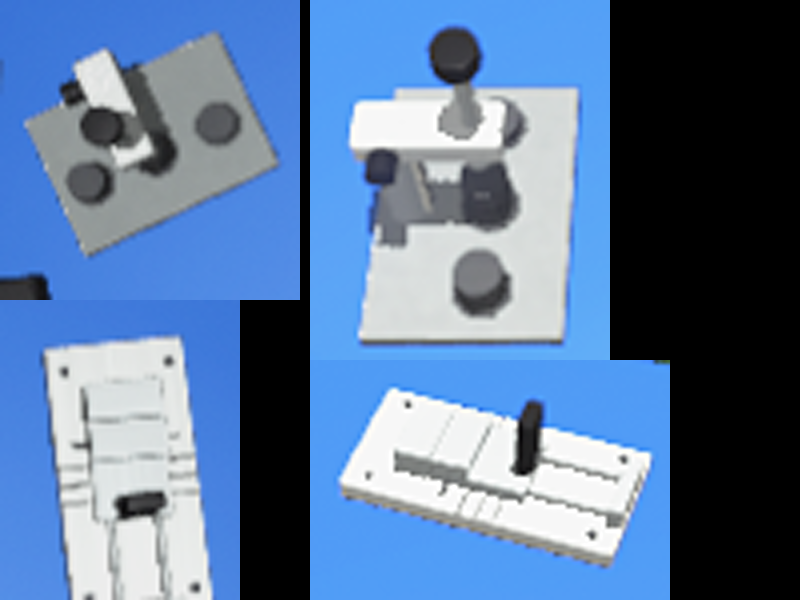

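```bash
python3 - <<'E'
from h import *
a=arm.snapshot('top');b=arm.snapshot('side')
def tri(p,q):
    o1,d1=ray(a,*p);o2,d2=ray(b,*q);d1/=np.linalg.norm(d1);d2/=np.linalg.norm(d2)
    s,t=np.linalg.lstsq(np.c_[d1,-d2],o2-o1,rcond=None)[0]
    return (o1+s*d1+o2+t*d2)/2, np.linalg.norm(o1+s*d1-o2-t*d2)
ka=(150+101/4,165+126/4);kb=(170+145/4,245+49/4)
print('knob',tri(ka,kb),onz(a,*ka,.196),onz(b,*kb,.196))
P=[onz(a,150+x/4,165+y/4,.012)[:2] for x,y in((25,122),(215,33),(278,160),(88,255))]
print('plate',P,[np.linalg.norm(P[i]-P[i-1]) for i in range(4)])
c=np.mean(P,0)
# plate axes: long side = y axis of gauge
ey=(P[0]-P[1]+P[3]-P[2]);ey/=np.linalg.norm(ey);ex=np.array([ey[1],-ey[0]])
print('gauge c',c,'yaw',np.arctan2(ex[1],ex[0]),'origin',c-.01*ex)
for x,y in((90,182),(218,122)):
  for z in(.024,.038,.052): print('core',z,onz(a,150+x/4,165+y/4,z))
H=[onz(a,300+x/4,150+(y-300)/4,.018)[:2] for x,y in((64,372),(168,361),(89,598),(195,588))]
hs=[onz(b,235+(x-310)/4,145+(y-360)/4,.018)[:2] for x,y in((368,475),(408,405),(591,534),(624,459))]
for n,H in(('top',H),('side',hs)):
    e=H[0]+H[1]-H[2]-H[3]; print(n,'clamp c',np.mean(H,0),'yaw',np.arctan2(e[1],e[0]),H)
ha=(300+141/4,150+(497-300)/4);hb=(235+(533-310)/4,145+(403-360)/4)
print('handle',tri(ha,hb),onz(a,*ha,.086),onz(b,*hb,.086))
E
```

```text
knob (array([0.55390473, 0.24816209, 0.19284939]), np.float64(0.00010506727357357093)) [0.55355306 0.24741345 0.196     ] [0.55248526 0.24967651 0.196     ]
plate [array([0.58085825, 0.35371025]), array([0.65048777, 0.20191346]), array([0.54835712, 0.15127913]), array([0.47464256, 0.30164817])] [np.float64(0.11828876981910556), np.float64(0.16700459562437395), np.float64(0.11399343565760574), np.float64(0.16746548291757932)]
gauge c [0.56358642 0.25213775] yaw 0.4429495251217191 origin [0.55455151 0.24785169]
core 0.024 [0.53130677 0.29768789 0.024     ]
core 0.038 [0.53002611 0.29416852 0.038     ]
core 0.052 [0.52874544 0.29064915 0.052     ]
core 0.024 [0.57753017 0.19697379 0.024     ]
core 0.038 [0.57572689 0.19459312 0.038     ]
core 0.052 [0.57392362 0.19221244 0.052     ]
top clamp c [ 0.57667456 -0.20416016] yaw 0.08992522820603419 [array([ 0.66239251, -0.15466057]), array([ 0.67061539, -0.23746021]), array([ 0.48336955, -0.17060874]), array([ 0.49032079, -0.25391112])]
side clamp c [ 0.57678361 -0.20340503] yaw 0.09388260025172825 [array([ 0.66350207, -0.15384548]), array([ 0.66935179, -0.23608305]), array([ 0.48411294, -0.17027796]), array([ 0.49016765, -0.25341362])]
handle (array([ 0.55040335, -0.20071734,  0.10044468]), np.float64(0.004936256041050953)) [ 0.55443524 -0.20228665  0.086     ] [ 0.55349625 -0.21522894  0.086     ]
```

The knob triangulates to (0.5537, 0.248), within 3 mm of its known height. The clamp centre is (0.5767, -0.204) with yaw 0.092; the two views agree to 1 mm. First I turn the tool so its y axis lies along the clamp's x, then move over the knob with the fingers shut.

Request:
{"op": "carry_out", "data": {"angular": [[0,0,-0.144],[0,0,-0.144],[0,0,-0.144],[0,0,-0.144],[0,0,-0.144],[0,0,-0.144],[0,0,-0.144],[0,0,-0.144],[0,0,-0.148],[0,0,0]], "translation": [[0,0,-0.5],[0,0,-0.5],[0,0,-0.5],[0,0,-0.5],[0,0,0],[0,0,0],[0,0,0],[0,0,0],[0,0,0],[3.9,2.41,0]], "grip": [255,255,255,255,255,255,255,255,255,255]}}

```text
t: 1.2
position: [0.2062, -0.4533, 0.2507]
tool_rot: [0.675, 0.738, -0.001, 0.001]
ft_force: [1.8, 1.6, 0.1]
grip_width: 0.005
```

Request:
{"op": "carry_out", "data": {"angular": [[0,0,0],[0,0,0],[0,0,0],[0,0,0],[0,0,0],[0,0,0],[0,0,0],[0,0,0],[0,0,0],[0,0,0]], "translation": [[3.9,2.41,0],[3.9,2.41,0],[3.9,2.41,0],[3.9,2.41,0],[3.9,2.41,0],[3.9,2.41,0],[3.9,2.41,0],[3.9,2.41,0],[3.9,2.41,0],[3.9,2.41,0]], "grip": [255,255,255,255,255,255,255,255,255,255]}}

```text
t: 2.2
position: [0.4113, -0.0374, 0.2514]
tool_rot: [0.674, 0.739, 0.0, 0.0]
ft_force: [1.1, -0.1, -0.3]
grip_width: 0.002
```

Request:
{"op": "carry_out", "data": {"angular": [[0,0,0],[0,0,0],[0,0,0],[0,0,0],[0,0,0],[0,0,0],[0,0,0],[0,0,0],[0,0,0],[0,0,0]], "translation": [[3.9,2.41,0],[3.9,2.41,0],[3.9,2.41,0],[3.9,2.41,0],[3.9,2.41,0],[3.9,2.41,0],[3.9,2.41,0],[0,0,0],[0,0,0],[0,0,0]], "grip": [255,255,255,255,255,255,255,255,255,255]}}

```text
t: 3.2
position: [0.5531, 0.2471, 0.2511]
tool_rot: [0.674, 0.739, -0.001, -0.0]
ft_force: [-0.5, -0.0, -0.3]
grip_width: -0.003
```

Over the knob to within 1 mm. I come down to 0.203 and touch slowly.

Request:
{"op": "carry_out", "data": {"angular": [[0,0,0],[0,0,0],[0,0,0],[0,0,0],[0,0,0],[0,0,0],[0,0,0],[0,0,0],[0,0,0],[0,0,0]], "translation": [[0,0.1,1.5],[0,0,1.5],[0,0,1.2],[0,0,0.6],[0,0,0.3],[0,0,0.3],[0,0,0.3],[0,0,0.3],[0,0,0],[0,0,0]], "grip": [255,255,255,255,255,255,255,255,255,255]}}

```text
t: 4.2
position: [0.5551, 0.2482, 0.1917]
tool_rot: [0.674, 0.739, 0.0, 0.0]
ft_force: [-0.2, -0.6, 1.6]
grip_width: -0.0
```

```bash
python3 - <<'E'
from h import *
r=arm.sense();print(r['position'],r['ft_force'])
b=arm.snapshot('side');a=arm.snapshot('top')
f=lambda s,x,y:cv2.resize(s['pixels'][y:y+100,x:x+100],None,fx=4,fy=4,interpolation=cv2.INTER_CUBIC)
cv2.imwrite('pics/p1.png',np.hstack([f(b,155,215),f(a,130,150)]))
E
```

```text
[0.5551077  0.24821061 0.19168655] [-0.16301127 -0.64904876  1.59561386]
```

View pics/p1.png

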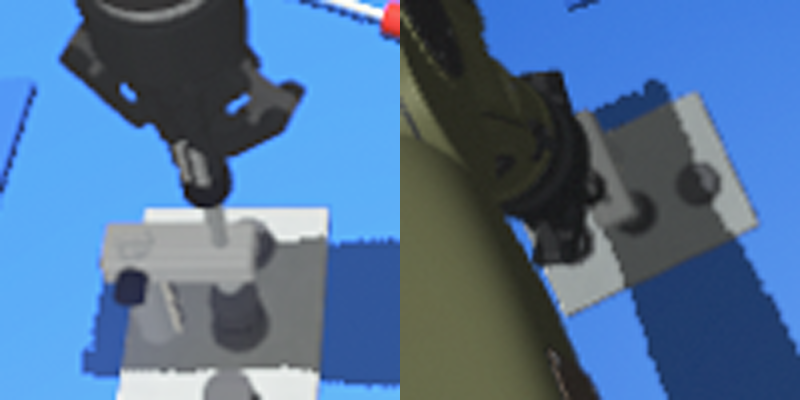

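The side crop shows the shut fingertips on the grey gauge's knob, at about (205,172) in the crop. The force has begun to rise. I press in stages just past each possible landing height: knob top 0.176, 0.162 or 0.148.

Request:
{"op": "carry_out", "data": {"angular": [[0,0,0],[0,0,0],[0,0,0],[0,0,0],[0,0,0],[0,0,0],[0,0,0]], "translation": [[-0.05,-0.1,0.3],[0,0,0.3],[0,0,0.3],[0,0,0.2],[0,0,0.2],[0,0,0],[0,0,0]], "grip": [255,255,255,255,255,255,255]}}

```text
t: 5.0
position: [0.5539, 0.2477, 0.1784]
tool_rot: [0.674, 0.739, 0.0, -0.0]
ft_force: [2.2, -0.1, 2.2]
grip_width: -0.002
```

Request:
{"op": "carry_out", "data": {"angular": [[0,0,0],[0,0,0],[0,0,0],[0,0,0]], "translation": [[0,0,0.2],[0,0,0.2],[0,0,0],[0,0,0]], "grip": [255,255,255,255]}}

```text
t: 5.4
position: [0.554, 0.2477, 0.1751]
tool_rot: [0.674, 0.739, 0.001, 0.0]
ft_force: [1.3, 0.9, 7.1]
grip_width: 0.005
```

The force jumped from 2.2 to 7.1 N between 0.178 and 0.175, where the spring alone would add 0.2 N. That fits landing on the tall core (0.176). I press 3 mm more to confirm, and take a picture.

Request:
{"op": "carry_out", "data": {"angular": [[0,0,0],[0,0,0],[0,0,0],[0,0,0],[0,0,0]], "translation": [[0,0,0.15],[0,0,0.15],[0,0,0],[0,0,0],[0,0,0]], "grip": [255,255,255,255,255]}}

```text
t: 5.9
position: [0.5541, 0.2478, 0.1725]
tool_rot: [0.674, 0.739, 0.001, 0.0]
ft_force: [0.6, 0.3, 7.6]
grip_width: 0.001
```

```bash
python3 - <<'E'
from h import *
b=arm.snapshot('side');r=arm.sense();print(r['position'],r['ft_force'])
cv2.imwrite('pics/p2.png',cv2.resize(b['pixels'][240:340,155:255],None,fx=5,fy=5,interpolation=cv2.INTER_CUBIC))
E
```

```text
[0.55409317 0.24774725 0.17250201] [0.17696493 0.21437326 8.37659081]
```

View pics/p2.png

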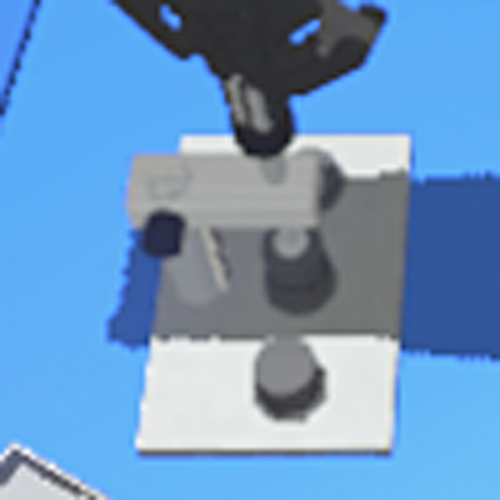

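The foot sits on the core under the arm, at about (295,245) in the crop. The force is 8.4 N at 3.5 mm past landing, and the cushion spring should give about 8.75 N. So it is the tall core and the third line, opening 0.045. I lift off and go to the clamp with the gripper open.

Request:
{"op": "carry_out", "data": {"angular": [[0,0,0],[0,0,0],[0,0,0],[0,0,0],[0,0,0],[0,0,0]], "translation": [[0,0,-0.4],[0,0,-0.8],[0,0,-1.5],[0,0,-2.5],[0,0,-2],[0,0,0]], "grip": [255,255,255,255,255,255]}}

```text
t: 6.55
position: [0.5543, 0.2478, 0.2455]
tool_rot: [0.674, 0.739, 0.001, 0.0]
ft_force: [1.4, -0.3, -0.4]
grip_width: -0.001
```

Request:
{"op": "carry_out", "data": {"angular": [[0,0,0],[0,0,0],[0,0,0],[0,0,0],[0,0,0],[0,0,0],[0,0,0],[0,0,0],[0,0,0],[0,0,0]], "translation": [[-4.5,-0.42,0],[-4.5,-0.42,0],[-4.5,-0.42,0],[-4.5,-0.42,0],[-4.5,-0.42,0],[-4.5,-0.42,0],[-4.5,-0.42,0],[-4.5,-0.42,0],[-4.5,-0.42,0],[-4.5,-0.42,0]], "grip": [255,255,255,0,0,0,0,0,0,0]}}

```text
t: 7.55
position: [0.5517, -0.2057, 0.2415]
tool_rot: [0.674, 0.739, -0.001, -0.002]
ft_force: [-0.3, 0.3, -0.3]
grip_width: 1.002
```

Request:
{"op": "carry_out", "data": {"angular": [[0,0,0],[0,0,0],[0,0,0],[0,0,0],[0,0,0],[0,0,0],[0,0,0]], "translation": [[0,0,0],[0,0,3],[0,0,3],[0,0,3],[0,0,2],[0,0,0],[0,0,0]], "grip": [0,0,0,0,0,0,0]}}

```text
t: 8.25
position: [0.5524, -0.2034, 0.1326]
tool_rot: [0.674, 0.739, -0.0, -0.001]
ft_force: [-0.3, 0.4, 0.0]
grip_width: 1.0
```

```bash
python3 - <<'E'
from h import *
b=arm.snapshot('side');a=arm.snapshot('top');r=arm.sense();print(r['position'],r['ft_force'],r['grip_width'])
C=np.array([.5767,-.204]);ex=np.array([np.cos(.092),np.sin(.092)])
print('handle in b',proj(b,[*(C-.025*ex),.086]))
o=np.hstack([cv2.resize(b['pixels'][110:210,220:330],None,fx=4,fy=4,interpolation=cv2.INTER_CUBIC),cv2.resize(a['pixels'][140:240,280:370],None,fx=4,fy=4,interpolation=cv2.INTER_CUBIC)])
cv2.imwrite('pics/p3.png',o)
E
```

```text
[ 0.55401806 -0.20428787  0.13437256] [-0.15683259  0.47808121  0.00908221] 1.001204701887316
handle in b [[290.07708254 157.83526573]]
```

View pics/p3.png

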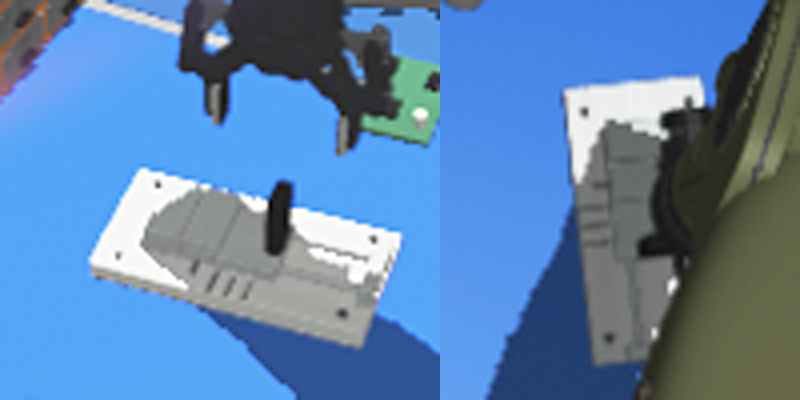

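The handle top is seen at (281,186) in the crop, against a predicted (280,191), and the open fingers straddle it along the clamp's x. Next: down, then close.

Request:
{"op": "carry_out", "data": {"angular": [[0,0,0],[0,0,0],[0,0,0],[0,0,0],[0,0,0],[0,0,0]], "translation": [[-0.1,-0.1,2],[0,0,2],[0,0,2],[0,0,1.2],[0,0,0.5],[0,0,0]], "grip": [0,0,0,0,0,0]}}

```text
t: 8.95
position: [0.5526, -0.2055, 0.0565]
tool_rot: [0.674, 0.739, 0.0, -0.0]
ft_force: [0.7, 0.5, -0.3]
grip_width: 1.001
```

Request:
{"op": "carry_out", "data": {"angular": [[0,0,0],[0,0,0],[0,0,0],[0,0,0],[0,0,0],[0,0,0],[0,0,0],[0,0,0]], "translation": [[0,0,0],[0,0,0],[0,0,0],[0,0,0],[0,0,0],[0,0,0],[0,0,0],[0,0,0]], "grip": [255,255,255,255,255,255,255,255], "grip_force": 50}}

```text
t: 9.75
position: [0.5527, -0.2055, 0.0567]
tool_rot: [0.674, 0.739, 0.0, 0.0]
ft_force: [-0.3, 0.1, 4.4]
grip_width: 0.154
```

Closed on about 13 mm; the handle is 14 mm thick. Pulling 45 mm along the tool's -y.

Request:
{"op": "carry_out", "data": {"angular": [[0,0,0],[0,0,0],[0,0,0],[0,0,0],[0,0,0],[0,0,0],[0,0,0],[0,0,0],[0,0,0],[0,0,0]], "translation": [[0,-0.5,0],[0,-0.5,0],[0,-0.5,0],[0,-0.5,0],[0,-0.6,0],[0,-0.6,0],[0,-0.6,0],[0,-0.6,0],[0,0,0],[0,0,0]], "grip": [255,255,255,255,255,255,255,255,255,255]}}

```text
t: 10.75
position: [0.5131, -0.2092, 0.0567]
tool_rot: [0.673, 0.739, 0.003, 0.003]
ft_force: [10.1, 3.1, -5.1]
grip_width: 0.156
```

```bash
python3 - <<'E'
from h import *
b=arm.snapshot('side');r=arm.sense();print(r['position'],r['ft_force'],r['grip_width'])
C=np.array([.5767,-.204]);ex=np.array([np.cos(.092),np.sin(.092)]);print('travel',(r['position'][:2]-[.5527,-.2055])@ex, 'abs',-.025-(r['position'][:2]-C)@ex)
save(b,'s4.png')
cv2.imwrite('pics/p4.png',cv2.resize(b['pixels'][140:205,235:325],None,fx=8,fy=8,interpolation=cv2.INTER_CUBIC))
E
```

```text
[ 0.51314599 -0.20917354  0.05672112] [10.33628028  3.2120786  -4.60490752] 0.15686393160938994
travel -0.03972422177710079 abs 0.03876053080655662
```

View pics/p4.png

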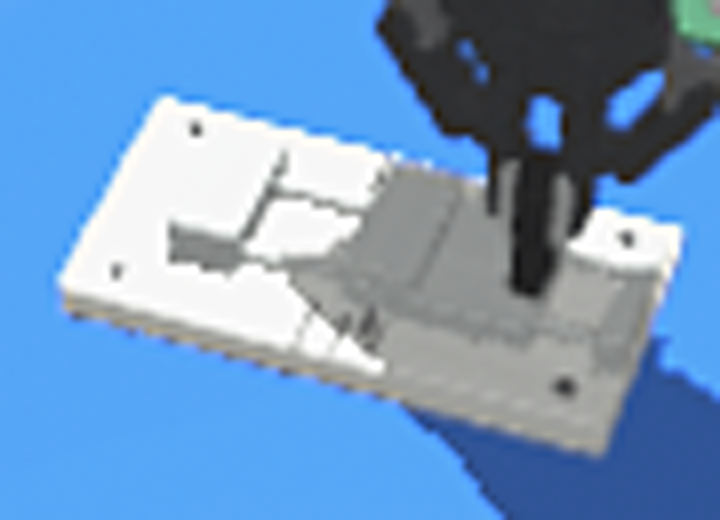

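TCP travel 39.7 mm and a pull of 10.8 N both give an opening near 39 mm, because the arm yields a little. In the crop the pointer at (370,320) is just short of the third line. About 5.5 mm more is needed.

Request:
{"op": "carry_out", "data": {"angular": [[0,0,0],[0,0,0],[0,0,0],[0,0,0],[0,0,0]], "translation": [[0,-0.3,0],[0,-0.3,0],[0,0,0],[0,0,0],[0,0,0]], "grip": [255,255,255,255,255]}}

```text
t: 11.3
position: [0.5076, -0.2097, 0.0567]
tool_rot: [0.673, 0.739, 0.004, 0.003]
ft_force: [12.4, 2.6, -4.9]
grip_width: 0.153
```

```bash
python3 - <<'E'
from h import *
b=arm.snapshot('side');r=arm.sense();print(r['position'],r['ft_force'],r['grip_width'])
C=np.array([.5767,-.204]);ex=np.array([np.cos(.092),np.sin(.092)]);print('travel',(r['position'][:2]-[.5527,-.2055])@ex)
# 3 lines from the first picture: pointer-shut at local x0; print where lines fall in crop
cv2.imwrite('pics/p5.png',np.hstack([cv2.resize(b['pixels'][160:200,260:300],None,fx=10,fy=10,interpolation=cv2.INTER_CUBIC),cv2.resize(b['pixels'][240:340,155:255],None,fx=4,fy=4)]))
E
```

```text
[ 0.50758837 -0.20967425  0.05673674] [11.39505813  3.16782805 -4.14069377] 0.15717028576596515
travel -0.04530433899174574
```

View pics/p5.png

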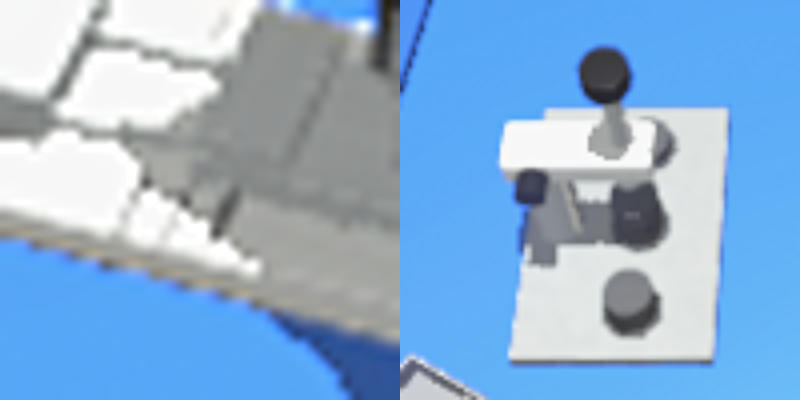

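The pointer now lies on the third line, merged into one dark bar at (228,210), with the first two lines clear at (130,210) and (178,230). The plunger is up and the cores are in place. I let it settle and then hand in.

Request:
{"op": "carry_out", "data": {"angular": [[0,0,0],[0,0,0],[0,0,0],[0,0,0],[0,0,0]], "translation": [[0,0,0],[0,0,0],[0,0,0],[0,0,0],[0,0,0]], "grip": [255,255,255,255,255]}}

```text
t: 11.85
position: [0.5076, -0.2097, 0.0567]
tool_rot: [0.673, 0.739, 0.004, 0.003]
ft_force: [11.8, 4.4, -4.9]
grip_width: 0.154
```

```bash
python3 -c "
from h import *
r=arm.sense();print(r['position'],r['ft_force'],r['grip_width'])
ok=abs(r['position'][0]-.5076)<.0015
print(ok, arm.job_done() if ok else 'moved')"
```

```text
[ 0.50760745 -0.20969302  0.05672938] [11.77066088  4.36650377 -4.94291509] 0.15369141283098056
the job is handed in; nothing more can be done
True None
```

The job is handed in, with the gripper still holding the clamp's jaw at the third line against its spring; no verdict was reported.

**Gauge:** I pressed the grey gauge's plunger down with shut fingers until the foot landed. The knob top was then between 0.178 and 0.175 m, and the force jumped from 2.2 to 7.1 N. A further 3 mm gave 8.4 N, which fits the cushion spring. That height means the core under the foot is the tallest one, and I then let the plunger spring back up.

**Clamp:** I gripped the handle with 50 N and pulled the jaw open for the tallest core.
- **Opening:** the gripper travelled 45.3 mm, against the 45 mm line.
- **Pull:** about 12 N, against 11.7 N expected at that line.
- **Picture:** the pointer lies on the third line, though the two merge into one dark bar, so it can't be read finer than the line itself.
- **Stillness:** the gripper did not move over the last 0.5 s.

**Other checks:** the last picture of the gauge shows the plunger up and the cores standing where they were. I did not check the other things on the bench again at the end, but I saw no contact with them.

**Disagreements:** nothing failed. My first two-view estimate of the handle top was about 15 mm too high, because I misjudged where the handle ended in the picture. I used the clamp's geometry instead, and that matched the later view to about 1 pixel.

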